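Tip two rice molds into their drying bays

ROBOT

A 7-joint arm with a two-finger parallel gripper is mounted at the origin on the work surface. World frame = base frame: x ahead of the robot, y to its left, z up, the work surface at z = 0. Lengths are in m, angles in rad, forces in N, time in s.
With the tool pointing down it reaches from about 0.4 to 0.85 m from the base axis. Payload 10.4 kg.
Tool frame: the origin (TCP) lies midway between the tips of the shut fingers; the grasp point (between the pads) lies 19 mm behind it (r.tcp_to_grasp is the z of the grasp point in the tool frame, in m); z points along the fingers, x is the direction in which the jaws open and shut, and the axes are right-handed (so a half turn about z gives the same grasp; the last joint's range is limited). The gripper opens to 87 mm and grips with 3 to 60 N. Pads are 19 mm wide; open, the fingers measure 117 mm over their backs; the gripper's body (75 mm by 190 mm) begins 51 mm behind the grasp point.
Start: joints at [-1.195, 0.332, -0.065, 1.46, 0.022, 1.35, -0.088], TCP at [0.243, 0.576, 0.223] pointing down, gripper open.
Joint ranges: [-2.6, 2.6], [-0.5, 2.12], [-1.47, 1.34], [0.16, 2.42], [-1.27, 4.41], [0.06, 2.06], [-2.6, 2.6]. Speed limits (rad/s): [2.22, 2.22, 2.79, 2.79, 3.14, 3.14, 3.14].

INTERFACE

Orientations are given as a unit quaternion [x, y, z, w].
In Python, from bench import r, camera, close_job gives the robot as it stands. The module is installed in compiled form; this text tells all that it offers.
- The arm moves only by the shell command python3 -m crank 'ROWS' [FORCE]. ROWS is JSON, a list of rows, each an object of numbers: "x", "y", "z": the shift along the tool's x, y, z scaled (see below); "ax", "ay", "az": the turn, a rotation vector about the tool's x, y, z scaled (see below); "claw": the closure, from -1 (fully open) to 1 (shut), so that 0 is half open. A call has exactly 5 rows; each row is the pose to reach, as a shift and turn from the pose commanded when the call began, along the tool's axes at that moment; what a row does not reach only later rows make up. The controller multiplies each number of a shift by 1 m and each number of a turn by 2 rad. A row lasts 1/12 s, in which the tool goes at most 41.7 mm and 7.16 degrees, less where a joint would pass 70% of its speed; a pose out of reach is approached as far as the arm can. A call with a number of a shift or a turn outside -1 to 1 is refused whole. A call with a gripper value outside its range is refused whole. The fingers move at their own pace and stop on an object; FORCE is the grip in N (left out, the last holds). Time passes only in rows, so rows that repeat a pose let the fingers close, or fill a call up. It gives the time, the measured TCP pose, the force and the opening at its end, in the units of the state.
- r.read_state(): the state, without advancing time (a new reading comes with each control period).
- camera(name): name is "scene" or "top"; returns a dict with "color" (420x560x3 uint8, blue, green, red), "fx", "fy", "cx", "cy" (pixels), "eye" and "orientation" of the camera in the world. Camera axes: x right, y down, z forward; pixel columns grow to the right and rows downward; lengths in m; the calibration is good to about 2 mm. A picture is of the moment at which its call begins. There is no depth.
- close_job(): hands the job in, once; it reports no verdict.
The state is a dict: "time": time; "joint_positions": joint angles; "joint_vel": joint speeds; "joint_torque": joint torques, N m; "ee_pos": TCP position; "eef_rot": TCP orientation; "ft_force": force on the tool from outside, world axes, zero at the start; "torque": the same for the moment, N m; "width": finger opening in m.
Only numpy, scipy, OpenCV 4.12 (cv2) and the standard library are available. Lean on these libraries where they do the work, as an engineer would, in place of code of your own. Each camera call takes 0.05 s, during which the arm holds its last target. There are 200 camera calls.

TASK

The two washed wooden rice molds stand on end on the drying mat: push each one over with the fingers so that it drops flat on a broad face inside the white-lined ribbed bay beside it, the long mold in the long bay and the short mold in the short bay, in either order. Do not lift the molds or carry them down: let each fall freely by itself, and do not touch it again after that. Leave the bowl, the cup and the clip where they are.

Things in the scene. Friction and masses are not known exactly. Their poses are not given: they have to be found in the camera images.
- mold_long: the long wooden rice mold, plunger pushed in: a flat block 170 mm long, 60 wide, 45 thick, about 238 g, standing on one end on the mat. Both broad faces are flat but for a 40 mm wide panel sunk 3 mm, 16 mm short of either end; one looks at its bay. Origin: centre of the end it stands on; z along its length to the other end, x along the 60 mm width, y across the 45 mm thickness
- mold_long_top (a point): centre of the long mold's upper end, 170 mm from its origin, same axes. Pushed near here, square to a broad face, the mold tips over its foot's leading edge and falls by itself beyond 15 degrees of lean (top pushed about 45 mm); the foot hardly slips, so it then reaches from about that edge to 170 mm beyond. A low push slides it instead
- bay_long: the long mold's drying bay: a flat white-lined rectangle with grey ribs printed on the mat, 210 mm long by 110 mm wide, beside the long mold (on its left or right) and in line with it; its near end line runs under the standing mold or close by. Origin: its centre, on the mat's surface, 3 mm above the counter; its y runs along its length (either end may be nearer the mold), x across, z up
- mold_short: the short wooden rice mold, plunger pushed in: a flat block 130 mm long, 60 wide, 45 thick, about 182 g, standing on one end on the mat. Both broad faces are flat but for a 40 mm wide panel sunk 3 mm, 16 mm short of either end; one looks at its bay. Origin: centre of the end it stands on; z along its length to the other end, x along the 60 mm width, y across the 45 mm thickness
- mold_short_top (a point): centre of the short mold's upper end, 130 mm from its origin, same axes. Pushed near here, square to a broad face, the mold tips over its foot's leading edge and falls by itself beyond 19 degrees of lean (top pushed about 45 mm); the foot hardly slips, so it then reaches from about that edge to 130 mm beyond. A low push slides it instead
- bay_short: the short mold's drying bay: a flat white-lined rectangle with grey ribs printed on the mat, 170 mm long by 110 mm wide, beside the short mold (on its left or right) and in line with it; its near end line runs under the standing mold or close by. Origin: its centre, on the mat's surface, 3 mm above the counter; its y runs along its length (either end may be nearer the mold), x across, z up
- bowl: small glass bowl, 90 mm across, 45 high, standing on the round spot on the other side of the long mold; origin: centre of its underside
- cup: white ceramic cup without handle, 60 mm across, 60 high, standing on the round spot on the other side of the short mold; origin: centre of its underside
- clip: red plastic bento band clip, 75 x 16 x 18 mm, lying on the counter beyond the mat; origin: centre of its underside
There are look-alikes about, which are no part of the job. Leave any green look-alike of the mold_short alone. What is shaped like the mold_long but turquoise is not meant.

How it is judged:
By the outcome, as a careful person would: the job done as asked, in the order asked, and still so for the second after the job is handed in, with the robot touching nothing.
It also fails if it takes over 43 s, if anything falls off the work surface, if the arm or the gripper's body presses on something with over 40 N, if the wrist force passes 120 N, or if a joint passes its speed limit or range.

## Working session

There is one attempt and no reset: what is moved stays moved. The work goes in short steps, Python scripts to look and compute and a shell command to move; the robot and the scene stay as the last step left them, time stands still between calls to the robot, and variables do not carry over. Pictures are saved under pics/ and viewed, about 8 in all and at most 12, crops included, and the job is handed in when it is done.

```bash
mkdir -p pics; cat > h.py <<'E'
import numpy as np,cv2
from scipy.spatial.transform import Rotation as R
from bench import r,camera
def ray(c,u,v):
    d=R.from_quat(c["orientation"]).apply([(u-c["cx"])/c["fx"],(v-c["cy"])/c["fy"],1]);return np.array(c["eye"]),d
def onz(c,u,v,z):
    e,d=ray(c,u,v);return e+d*(z-e[2])/d[2]
def proj(c,p):
    q=R.from_quat(c["orientation"]).inv().apply(np.array(p)-c["eye"]);return q[0]/q[2]*c["fx"]+c["cx"],q[1]/q[2]*c["fy"]+c["cy"]
E
python3 - <<'E'
from h import *
import pickle
s=r.read_state();print(s["time"],s["ee_pos"],s["eef_rot"],R.from_quat(s["eef_rot"]).as_matrix().round(3))
C={n:camera(n) for n in("top","scene")}
pickle.dump(C,open("c0.pkl","wb"))
for n,c in C.items():
    print(n,c["eye"],c["orientation"],c["fx"],c["cx"],c["cy"]);cv2.imwrite(f"pics/{n}0.png",cv2.resize(c["color"],(800,600)))
E
```

```text
0.0 [0.24256032 0.57559173 0.22176374] [ 8.33161362e-01  5.53029532e-01 -5.65780473e-04  4.02326096e-04] [[ 0.388  0.922 -0.   ]
 [ 0.922 -0.388 -0.001]
 [-0.001  0.    -1.   ]]
top [ 0.37625935 -0.00213907  1.01588965] [ 0.7107028  -0.69466881  0.07654465 -0.08048412] 438.25713340138947 278.581647841427 211.88504241837276
scene [0.86693563 0.38456777 0.84754926] [ 0.32262468  0.90347092 -0.26526087 -0.09638613] 443.70278004070354 279.64906082809625 212.0274403153888
```

View pics/top0.png

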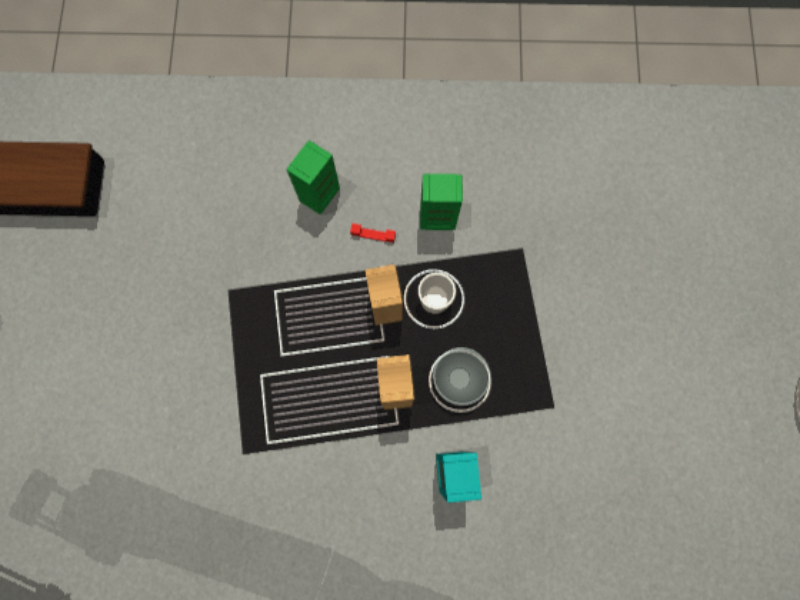

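View pics/scene0.png

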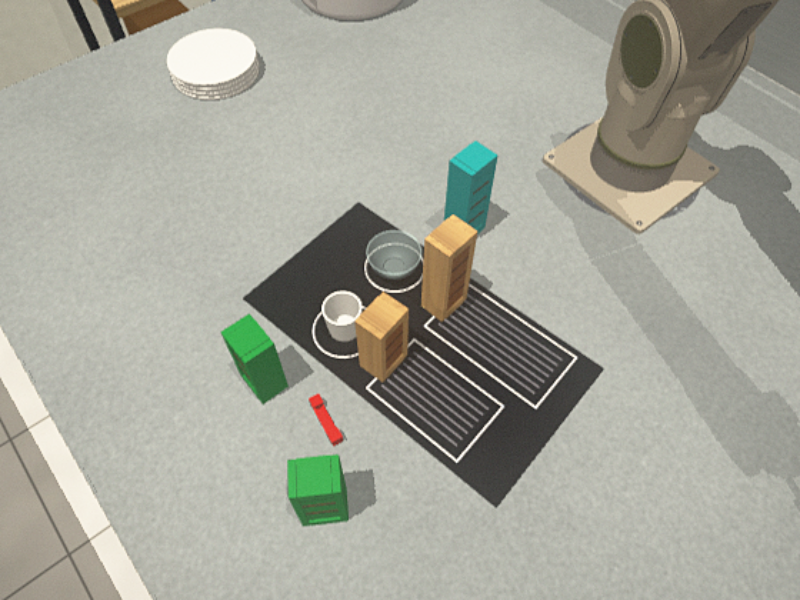

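Top view: robot is at the bottom, and both wooden molds have their bays on the left (+y). The long mold's top is near (394,366) and the short one's near (383,273) in the 800x600 picture; bowl at (460,380), cup at (436,292). The scene view agrees. Next I measure the molds, bays, bowl and cup.

```bash
python3 - <<'E'
from h import *
import pickle
C=pickle.load(open("c0.pkl","rb"))
c=C["top"];im=c["color"];hsv=cv2.cvtColor(im,cv2.COLOR_BGR2HSV)
k=0.7
# bays: white lines
w=((hsv[...,2]>130)&(hsv[...,1]<60)).astype(np.uint8)
mat=np.zeros_like(w);g=cv2.inRange(hsv,(0,0,0),(180,255,60))
cs,_=cv2.findContours(w,cv2.RETR_LIST,cv2.CHAIN_APPROX_NONE)
for q in cs:
    if 60*k<cv2.contourArea(q):
        x,y,W,H=cv2.boundingRect(q)
        if 160<x and x+W<390 and 170<y and y+H<320:
            b=cv2.boxPoints(cv2.minAreaRect(q));print("white",cv2.contourArea(q),[onz(c,*p,.003)[:2].round(3).tolist() for p in b])
# wooden molds in both views
for n,c in C.items():
    im=c["color"];h=cv2.cvtColor(im,cv2.COLOR_BGR2HSV)
    m=cv2.inRange(h,(8,90,60),(25,255,255))
    big=[]
    cs,_=cv2.findContours(m,cv2.RETR_EXTERNAL,cv2.CHAIN_APPROX_NONE)
    for q in cs:
        if cv2.contourArea(q)>300:
            a=cv2.approxPolyDP(cv2.convexHull(q),2.5,True)[:,0]
            print(n,cv2.contourArea(q),a.tolist())
            if n=="top":
              for z in(.133,.173,.003): print("  z",z,[onz(c,*map(float,p),z)[:2].round(3).tolist() for p in a])
c=C["top"]
a=cv2.resize(c["color"][170:320,160:360],(800,600),interpolation=cv2.INTER_CUBIC)
cv2.imwrite("pics/topcrop.png",a)
c=C["scene"];cv2.imwrite("pics/scenecrop.png",cv2.resize(c["color"][140:290,220:420],(800,600),interpolation=cv2.INTER_CUBIC))
E
```

```text
white 128.5 [[0.478, -0.074], [0.504, -0.091], [0.487, -0.116], [0.462, -0.099]]
white 185.5 [[0.481, 0.233], [0.514, 0.038], [0.404, 0.019], [0.372, 0.209]]
white 89.5 [[0.463, -0.04], [0.543, -0.061], [0.518, -0.158], [0.439, -0.135]]
white 142.5 [[0.622, 0.219], [0.649, 0.057], [0.539, 0.038], [0.513, 0.196]]
white 221.5 [[0.616, -0.028], [0.658, -0.032], [0.653, -0.088], [0.611, -0.084]]
white 689.0 [[0.583, 0.008], [0.669, -0.018], [0.639, -0.111], [0.554, -0.083]]
white 1307.5 [[0.662, -0.003], [0.664, -0.101], [0.567, -0.101], [0.564, -0.005]]
top 820.5 [[286, 248], [288, 283], [269, 286], [264, 251]]
  z 0.133 [[0.501, -0.012], [0.431, -0.017], [0.424, 0.021], [0.494, 0.033]]
  z 0.173 [[0.496, -0.011], [0.429, -0.016], [0.422, 0.02], [0.489, 0.031]]
  z 0.003 [[0.52, -0.013], [0.439, -0.019], [0.431, 0.024], [0.511, 0.038]]
top 811.5 [[275, 185], [281, 206], [281, 222], [263, 227], [255, 190]]
  z 0.133 [[0.634, 0.014], [0.589, 0.0], [0.555, -0.0], [0.543, 0.036], [0.622, 0.055]]
  z 0.173 [[0.622, 0.013], [0.579, 0.0], [0.547, -0.0], [0.536, 0.035], [0.611, 0.053]]
  z 0.003 [[0.671, 0.016], [0.62, 0.001], [0.581, -0.0], [0.568, 0.042], [0.658, 0.064]]
top 2499.5 [[0, 99], [62, 101], [56, 143], [0, 142]]
  z 0.133 [[0.817, 0.623], [0.815, 0.486], [0.717, 0.486], [0.716, 0.607]]
  z 0.173 [[0.797, 0.595], [0.795, 0.464], [0.701, 0.464], [0.701, 0.579]]
  z 0.003 [[0.881, 0.715], [0.879, 0.558], [0.767, 0.558], [0.766, 0.696]]
scene 1668.5 [[268, 204], [285, 215], [285, 240], [282, 252], [267, 267], [252, 256], [248, 225]]
scene 2007.0 [[317, 150], [333, 161], [326, 208], [308, 224], [295, 214], [297, 167]]
scene 736.5 [[131, 7], [90, 23], [78, 0], [124, 0]]
```

View pics/topcrop.png

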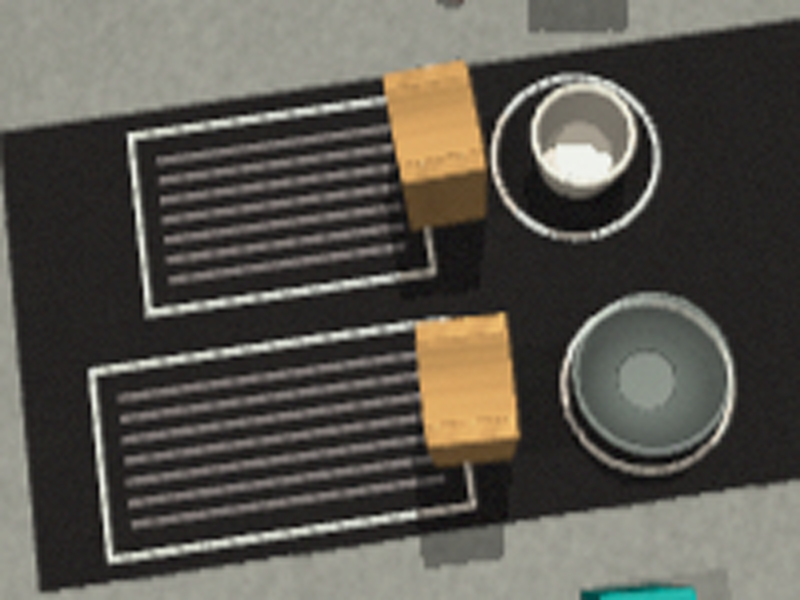

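View pics/scenecrop.png

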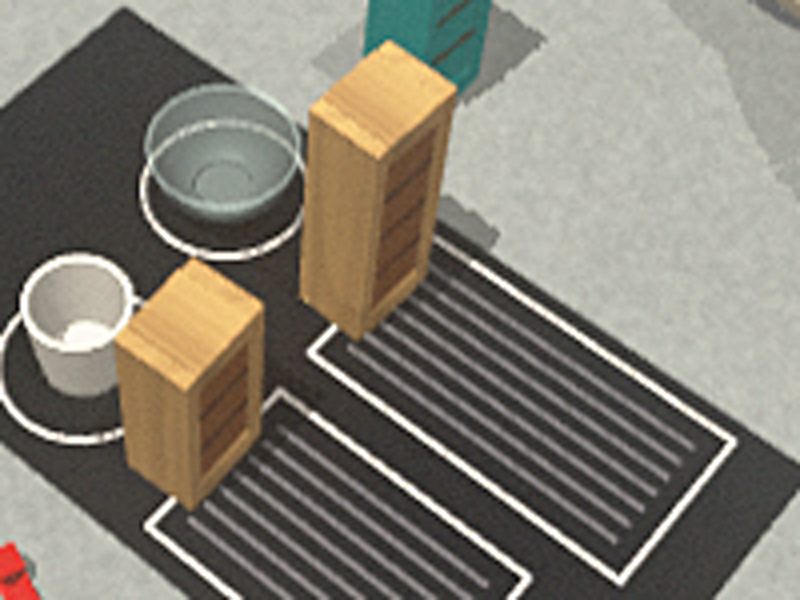

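The crops show each mold's upper end. In topcrop: long (416,320), (506,313), (517,430), (425,441); short (384,75), (466,60), (484,160), (402,172). In scenecrop: long (388,40), (457,90), (377,157), (312,108); short (193,258), (263,303), (187,388), (117,338).

```bash
python3 - <<'E'
from h import *
import pickle
C=pickle.load(open("c0.pkl","rb"))
P={("top","long",.173):[(416,320),(506,313),(517,430),(425,441)],("top","short",.133):[(384,75),(466,60),(484,160),(402,172)],
("scene","long",.173):[(388,40),(457,90),(377,157),(312,108)],("scene","short",.133):[(193,258),(263,303),(187,388),(117,338)],
("scene","longfoot",.003):[(357,340),(302,300),(426,278)],("scene","shortfoot",.003):[(191,508),(128,465),(262,435)],
("top","bayL",.003):[(92,371),(110,561),(474,507)],("top","bayS",.003):[(130,135),(149,315),(434,273)],
("scene","bayL",.003):[(735,441),(620,580),(312,352)],
("top","bowlrim",.048):[(572,375),(730,375),(650,293),(650,455)],("top","cuprim",.063):[(531,140),(634,140),(582,83),(582,198)]}
for (n,l,z),pts in P.items():
    o=(160,170) if n=="top" else (220,140)
    q=np.array([onz(C[n],(u+.5)/4-.5+o[0],(v+.5)/4-.5+o[1],z)[:2] for u,v in pts])
    e=np.roll(q,-1,0)-q
    print(n,l,q.round(3).tolist(),"c",q.mean(0).round(4),"len",np.hypot(*e.T).round(3),"ang",np.degrees(np.arctan2(e[:,1],e[:,0])).round(1))
E
```

```text
top long [[0.491, 0.032], [0.496, -0.011], [0.44, -0.018], [0.434, 0.026]] c [0.4652 0.0072] len [0.044 0.056 0.044 0.058] ang [ -84.2 -173.6   98.1    6. ]
top short [[0.625, 0.054], [0.634, 0.012], [0.581, 0.001], [0.574, 0.043]] c [0.6035 0.0276] len [0.044 0.055 0.043 0.053] ang [ -77.9 -168.8   99.8   12.1]
scene long [[0.439, -0.018], [0.435, 0.027], [0.492, 0.033], [0.497, -0.009]] c [0.4656 0.0084] len [0.045 0.058 0.042 0.058] ang [  96.     5.8  -83.7 -171.3]
scene short [[0.58, 0.002], [0.57, 0.043], [0.627, 0.056], [0.635, 0.014]] c [0.6029 0.0288] len [0.042 0.059 0.043 0.057] ang [ 103.3   13.4  -78.3 -167.1]
scene longfoot [[0.491, 0.032], [0.497, -0.007], [0.433, 0.026]] c [0.4738 0.0173] len [0.04  0.072 0.058] ang [-80.5 152.6   6. ]
scene shortfoot [[0.626, 0.055], [0.637, 0.014], [0.57, 0.045]] c [0.6109 0.0377] len [0.042 0.074 0.057] ang [-75.9 154.9   9.7]
top bayL [[0.481, 0.225], [0.374, 0.207], [0.409, 0.003]] c [0.4212 0.1451] len [0.108 0.208 0.234] ang [-170.5  -80.4   72. ]
top bayS [[0.622, 0.213], [0.514, 0.194], [0.543, 0.029]] c [0.5594 0.1454] len [0.109 0.168 0.2  ] ang [-170.4  -80.2   66.7]
scene bayL [[0.376, 0.208], [0.481, 0.226], [0.515, 0.022]] c [0.4574 0.1522] len [0.107 0.206 0.233] ang [  9.2 -80.6 126.9]
top bowlrim [[0.48, -0.05], [0.482, -0.137], [0.527, -0.093], [0.437, -0.093]] c [ 0.4815 -0.0931] len [0.087 0.063 0.089 0.061] ang [ -88.7   44.7 -179.9   45.3]
top cuprim [[0.609, -0.025], [0.61, -0.082], [0.643, -0.053], [0.577, -0.054]] c [ 0.6098 -0.0534] len [0.058 0.044 0.066 0.043] ang [ -88.7   42.2 -179.4   41.6]
```

```bash
cat > go.py <<'E'
import sys
from h import *
x,y,z,a=map(float,sys.argv[1:5]);s=r.read_state();Q=R.from_quat(s["eef_rot"])
a=np.radians(a);T=R.from_matrix(np.array([[np.cos(a),np.sin(a),0],[np.sin(a),-np.cos(a),0],[0,0,-1]]))
print("t",round(s["time"],2),"pos",np.round(s["ee_pos"],4),"F",np.round(s["ft_force"],1),"w",s["width"],"j",np.round(s["joint_positions"],2))
print("shift",Q.inv().apply(np.array([x,y,z])-s["ee_pos"]).round(4),"turn/2",((Q.inv()*T).as_rotvec()/2).round(4),"\n",Q.as_matrix().round(3).tolist())
E
python3 go.py .472 -.049 .26 6.5
```

```text
t 0.1 pos [0.2426 0.5756 0.2218] F [-0.2  0.6 -0.3] w 0.08705483901485433 j [-1.19  0.33 -0.06  1.46  0.02  1.35 -0.09]
shift [-0.4866  0.454  -0.0375] turn/2 [4.000e-04 5.000e-04 5.293e-01] 
 [[0.388, 0.922, -0.0], [0.922, -0.388, -0.001], [-0.001, 0.0, -1.0]]
```

```bash
python3 -m crank '[{"x":-0.03,"y":0.027,"z":-0.015,"az":0.04,"claw":1},{"x":-0.06,"y":0.055,"z":-0.03,"az":0.08,"claw":1},{"x":-0.09,"y":0.082,"z":-0.04,"az":0.12,"claw":1},{"x":-0.12,"y":0.11,"z":-0.04,"az":0.16,"claw":1},{"x":-0.145,"y":0.135,"z":-0.04,"az":0.2,"claw":1}]' 20; python3 go.py .472 -.049 .26 6.5
```

```text
t 0.1 pos [0.2426 0.5756 0.2218] F [-0.2  0.6 -0.3] w 0.08705483901485433 j [-1.19  0.33 -0.06  1.46  0.02  1.35 -0.09]
shift [-0.4866  0.454  -0.0375] turn/2 [4.000e-04 5.000e-04 5.293e-01] 
 [[0.388, 0.922, -0.0], [0.922, -0.388, -0.001], [-0.001, 0.0, -1.0]]schema error: expected keys x, y, z, ax, ay, az, claw
```

All keys are required.

```bash
python3 -m crank '[{"x":-0.03,"y":0.027,"z":-0.015,"ax":0,"ay":0,"az":0.04,"claw":1},{"x":-0.06,"y":0.055,"z":-0.03,"ax":0,"ay":0,"az":0.08,"claw":1},{"x":-0.09,"y":0.082,"z":-0.04,"ax":0,"ay":0,"az":0.12,"claw":1},{"x":-0.12,"y":0.11,"z":-0.04,"ax":0,"ay":0,"az":0.16,"claw":1},{"x":-0.145,"y":0.135,"z":-0.04,"ax":0,"ay":0,"az":0.2,"claw":1}]' 20; python3 go.py .472 -.049 .26 6.5
```

```text
time: 0.52
ee_pos: [0.3114, 0.3878, 0.2631]
eef_rot: [0.927, 0.374, 0.0, -0.0]
ft_force: [1.2, 0.1, -0.4]
width: 0.0616
t 0.52 pos [0.3114 0.3878 0.2631] F [ 1.2  0.1 -0.4] w 0.06161499090043866 j [-1.04  0.03  0.06  1.73 -0.    1.38 -0.22]
shift [-0.1878  0.4258  0.0027] turn/2 [-3.000e-04 -4.000e-04  3.271e-01] 
 [[0.72, 0.694, 0.0], [0.694, -0.72, 0.001], [0.001, -0.0, -1.0]]
```

```bash
python3 -m crank '[{"x":-0.016,"y":0.036,"z":0,"ax":0,"ay":0,"az":0.035,"claw":1},{"x":-0.032,"y":0.072,"z":0,"ax":0,"ay":0,"az":0.07,"claw":1},{"x":-0.048,"y":0.108,"z":0,"ax":0,"ay":0,"az":0.105,"claw":1},{"x":-0.064,"y":0.144,"z":0,"ax":0,"ay":0,"az":0.14,"claw":1},{"x":-0.08,"y":0.18,"z":0,"ax":0,"ay":0,"az":0.18,"claw":1}]'; python3 go.py .472 -.049 .26 6.5
```

```text
time: 0.93
ee_pos: [0.3791, 0.2031, 0.2624]
eef_rot: [0.979, 0.203, -0.0, -0.0]
ft_force: [1.0, 0.6, 0.3]
width: 0.0284
t 0.93 pos [0.3791 0.2031 0.2624] F [1.  0.6 0.3] w 0.028376208548050494 j [-0.85 -0.14  0.23  1.89  0.03  1.39 -0.22]
shift [-0.015   0.2683  0.0023] turn/2 [-2.000e-04  1.000e-04  1.476e-01] 
 [[0.918, 0.397, -0.0], [0.397, -0.918, 0.0], [-0.0, -0.0, -1.0]]
```

```bash
python3 -m crank '[{"x":-0.002,"y":0.04,"z":0,"ax":0,"ay":0,"az":0.04,"claw":1},{"x":-0.004,"y":0.08,"z":0,"ax":0,"ay":0,"az":0.08,"claw":1},{"x":-0.007,"y":0.12,"z":0,"ax":0,"ay":0,"az":0.12,"claw":1},{"x":-0.01,"y":0.16,"z":0,"ax":0,"ay":0,"az":0.148,"claw":1},{"x":-0.012,"y":0.2,"z":0,"ax":0,"ay":0,"az":0.148,"claw":1}]'; python3 go.py .472 -.049 .26 6.5
```

```text
time: 1.35
ee_pos: [0.4481, 0.0149, 0.2625]
eef_rot: [0.998, 0.056, 0.0, -0.0]
ft_force: [1.4, 0.9, -0.1]
width: 0.0018
t 1.35 pos [0.4481 0.0149 0.2625] F [ 1.4  0.9 -0.1] w 0.0018149663232988873 j [-0.65 -0.12  0.48  1.86  0.06  1.39 -0.07]
shift [0.0166 0.0662 0.0025] turn/2 [-0.0002 -0.0001 -0.0007] 
 [[0.994, 0.112, 0.0], [0.112, -0.994, 0.0], [0.0, -0.0, -1.0]]
```

```bash
python3 -m crank '[{"x":0.009,"y":0.035,"z":0,"ax":0,"ay":0,"az":0,"claw":1},{"x":0.017,"y":0.07,"z":0,"ax":0,"ay":0,"az":0,"claw":1},{"x":0.017,"y":0.07,"z":0.04,"ax":0,"ay":0,"az":0,"claw":1},{"x":0.017,"y":0.07,"z":0.08,"ax":0,"ay":0,"az":0,"claw":1},{"x":0.017,"y":0.07,"z":0.117,"ax":0,"ay":0,"az":0,"claw":1}]'; python3 go.py .465 .008 .145 6.5
python3 - <<'E'
from h import *
for n in("top","scene"):
    c=camera(n);globals()[n]=c["color"]
cv2.imwrite("pics/pre.png",np.hstack([cv2.resize(top[170:320,160:360],(400,300)),cv2.resize(scene[110:260,220:420],(400,300))]))
E
```

```text
time: 1.77
ee_pos: [0.4728, -0.0512, 0.1439]
eef_rot: [0.998, 0.057, 0.0, -0.0]
ft_force: [1.2, 0.4, -0.1]
width: 0.0005
t 1.77 pos [ 0.4728 -0.0512  0.1439] F [ 1.2  0.4 -0.1] w 0.00045060841170810003 j [-0.57  0.05  0.61  1.97 -0.03  1.12  0.16]
shift [-0.001  -0.0597 -0.0011] turn/2 [-0.0001 -0.0003  0.0005] 
 [[0.993, 0.114, 0.001], [0.114, -0.993, 0.0], [0.001, -0.0, -1.0]]
```

View pics/pre.png

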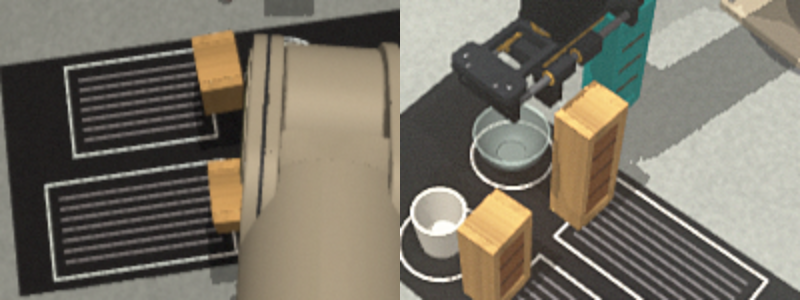

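The gripper is centred behind the long mold and clear of the bowl. Pushing now.

```bash
python3 -m crank '[{"x":0,"y":-0.010,"z":0,"ax":0,"ay":0,"az":0,"claw":1},{"x":0,"y":-0.018,"z":0,"ax":0,"ay":0,"az":0,"claw":1},{"x":0,"y":-0.024,"z":0,"ax":0,"ay":0,"az":0,"claw":1},{"x":0,"y":-0.030,"z":0,"ax":0,"ay":0,"az":0,"claw":1},{"x":0,"y":-0.036,"z":0,"ax":0,"ay":0,"az":0,"claw":1}]'; python3 -m crank '[{"x":0,"y":-0.006,"z":0,"ax":0,"ay":0,"az":0,"claw":1},{"x":0,"y":-0.012,"z":0,"ax":0,"ay":0,"az":0,"claw":1},{"x":0,"y":-0.018,"z":0,"ax":0,"ay":0,"az":0,"claw":1},{"x":0,"y":-0.024,"z":0,"ax":0,"ay":0,"az":0,"claw":1},{"x":0,"y":-0.030,"z":0,"ax":0,"ay":0,"az":0,"claw":1}]'; python3 -m crank '[{"x":0,"y":-0.006,"z":0,"ax":0,"ay":0,"az":0,"claw":1},{"x":0,"y":-0.012,"z":0,"ax":0,"ay":0,"az":0,"claw":1},{"x":0,"y":-0.015,"z":0,"ax":0,"ay":0,"az":0,"claw":1},{"x":0,"y":-0.015,"z":0,"ax":0,"ay":0,"az":0,"claw":1},{"x":0,"y":-0.015,"z":-0.01,"ax":0,"ay":0,"az":0,"claw":1}]'; python3 go.py .465 .008 .145 6.5
python3 - <<'E'
from h import *
for n in("top","scene"):
    c=camera(n);globals()[n]=c["color"]
cv2.imwrite("pics/p1.png",np.hstack([cv2.resize(top[170:320,160:360],(400,300)),cv2.resize(scene[110:260,220:420],(400,300))]))
E
```

```text
time: 2.28
ee_pos: [0.4697, -0.0136, 0.1469]
eef_rot: [0.998, 0.058, 0.001, -0.0]
ft_force: [1.0, -1.0, 0.2]
width: 0.0003
time: 2.7
ee_pos: [0.4653, 0.0157, 0.1455]
eef_rot: [0.998, 0.058, -0.0, -0.0]
ft_force: [0.0, -0.3, 0.1]
width: 0.0011
time: 3.12
ee_pos: [0.4627, 0.0298, 0.1544]
eef_rot: [0.998, 0.058, -0.001, 0.0]
ft_force: [0.9, 0.0, 0.2]
width: 0.0005
t 3.12 pos [0.4627 0.0298 0.1544] F [0.9 0.  0.2] w 0.0004514241099708945 j [-0.68  0.01  0.52  1.98 -0.01  1.15 -0.03]
shift [-0.0002  0.0219  0.0094] turn/2 [0.0003 0.0013 0.0014] 
 [[0.993, 0.116, -0.003], [0.116, -0.993, -0.001], [-0.003, 0.001, -1.0]]
```

View pics/p1.png

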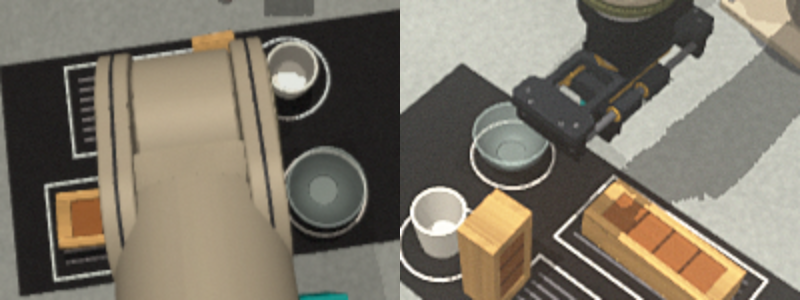

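The long mold lies flat inside its bay. Now up and over to the short mold.

```bash
python3 -m crank '[{"x":0,"y":0.01,"z":-0.035,"ax":0,"ay":0,"az":0,"claw":1},{"x":0,"y":0.03,"z":-0.05,"ax":0,"ay":0,"az":0,"claw":1},{"x":0.02,"y":0.06,"z":-0.05,"ax":0,"ay":0,"az":0,"claw":1},{"x":0.05,"y":0.07,"z":-0.05,"ax":0,"ay":0,"az":-0.02,"claw":1},{"x":0.08,"y":0.075,"z":-0.05,"ax":0,"ay":0,"az":-0.04,"claw":1}]'; python3 go.py .615 -.028 .108 12
```

```text
time: 3.63
ee_pos: [0.5533, -0.0381, 0.207]
eef_rot: [0.995, 0.097, 0.002, -0.0]
ft_force: [-0.7, 1.0, 1.3]
width: 0.0003
t 3.63 pos [ 0.5533 -0.0381  0.207 ] F [-0.7  1.   1.3] w 0.0003099125117081731 j [-0.56  0.2   0.63  1.71 -0.12  1.27  0.29]
shift [0.0622 0.0021 0.0991] turn/2 [-0.     -0.0015 -0.0074] 
 [[0.981, 0.193, 0.003], [0.193, -0.981, 0.001], [0.003, -0.0, -1.0]]
```

```bash
python3 -m crank '[{"x":0.03,"y":0.002,"z":0,"ax":0,"ay":0,"az":-0.007,"claw":1},{"x":0.061,"y":0.002,"z":0.01,"ax":0,"ay":0,"az":-0.007,"claw":1},{"x":0.061,"y":0.002,"z":0.045,"ax":0,"ay":0,"az":-0.007,"claw":1},{"x":0.061,"y":0.002,"z":0.08,"ax":0,"ay":0,"az":-0.007,"claw":1},{"x":0.061,"y":0.002,"z":0.099,"ax":0,"ay":0,"az":-0.007,"claw":1}]'; python3 go.py .6032 .0282 .108 12
python3 - <<'E'
from h import *
for n in("top","scene"):
    c=camera(n);globals()[n]=c["color"]
cv2.imwrite("pics/pre2.png",np.hstack([cv2.resize(top[170:320,160:360],(400,300)),cv2.resize(scene[140:290,220:420],(400,300))]))
E
```

```text
time: 4.05
ee_pos: [0.6109, -0.0256, 0.1028]
eef_rot: [0.994, 0.105, -0.002, 0.0]
ft_force: [-0.1, -0.0, 0.1]
width: 0.0006
t 4.05 pos [ 0.6109 -0.0256  0.1028] F [-0.1 -0.   0.1] w 0.0005503822950941899 j [-0.49  0.44  0.59  1.66 -0.26  1.12  0.38]
shift [ 0.0037 -0.0543 -0.0053] turn/2 [0.0001 0.0019 0.0002] 
 [[0.978, 0.208, -0.004], [0.208, -0.978, -0.001], [-0.004, 0.0, -1.0]]
```

View pics/pre2.png

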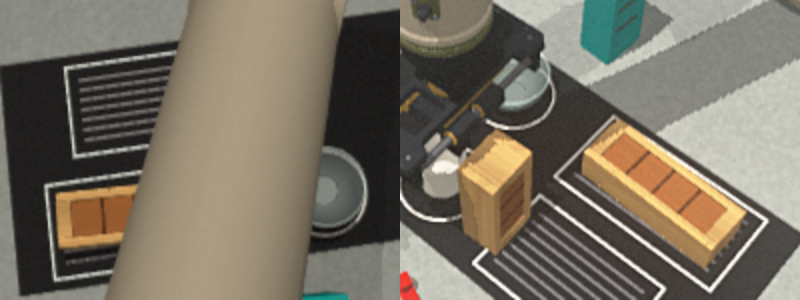

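Ready behind the short mold, above the cup; same push, with small height and side corrections.

```bash
python3 -m crank '[{"x":0.004,"y":-0.004,"z":-0.005,"ax":0,"ay":0,"az":0,"claw":1},{"x":0.004,"y":-0.012,"z":-0.005,"ax":0,"ay":0,"az":0,"claw":1},{"x":0.004,"y":-0.018,"z":-0.005,"ax":0,"ay":0,"az":0,"claw":1},{"x":0.004,"y":-0.024,"z":-0.005,"ax":0,"ay":0,"az":0,"claw":1},{"x":0.004,"y":-0.030,"z":-0.005,"ax":0,"ay":0,"az":0,"claw":1}]'; python3 -m crank '[{"x":0,"y":-0.006,"z":0,"ax":0,"ay":0,"az":0,"claw":1},{"x":0,"y":-0.012,"z":0,"ax":0,"ay":0,"az":0,"claw":1},{"x":0,"y":-0.018,"z":0,"ax":0,"ay":0,"az":0,"claw":1},{"x":0,"y":-0.024,"z":0,"ax":0,"ay":0,"az":0,"claw":1},{"x":0,"y":-0.030,"z":0,"ax":0,"ay":0,"az":0,"claw":1}]'; python3 -m crank '[{"x":0,"y":-0.006,"z":0,"ax":0,"ay":0,"az":0,"claw":1},{"x":0,"y":-0.012,"z":0,"ax":0,"ay":0,"az":0,"claw":1},{"x":0,"y":-0.015,"z":0,"ax":0,"ay":0,"az":0,"claw":1},{"x":0,"y":-0.015,"z":0,"ax":0,"ay":0,"az":0,"claw":1},{"x":0,"y":-0.015,"z":-0.01,"ax":0,"ay":0,"az":0,"claw":1}]'; python3 go.py .61 -.03 .25 12
python3 - <<'E'
from h import *
for n in("top","scene"):
    c=camera(n);globals()[n]=c["color"]
cv2.imwrite("pics/p2.png",np.hstack([cv2.resize(top[170:320,160:360],(400,300)),cv2.resize(scene[140:290,220:420],(400,300))]))
E
```

```text
time: 4.57
ee_pos: [0.6102, 0.0059, 0.1127]
eef_rot: [0.994, 0.105, 0.001, -0.0]
ft_force: [-0.7, -0.3, -0.1]
width: 0.0003
time: 4.98
ee_pos: [0.6033, 0.0349, 0.1115]
eef_rot: [0.994, 0.105, -0.0, -0.0]
ft_force: [0.1, 0.3, -1.0]
width: 0.0005
time: 5.4
ee_pos: [0.5993, 0.0488, 0.1202]
eef_rot: [0.994, 0.105, -0.001, 0.0]
ft_force: [-0.2, -0.8, -0.2]
width: 0.0007
t 5.4 pos [0.5993 0.0488 0.1202] F [-0.2 -0.8 -0.2] w 0.0006710422851713933 j [-0.62  0.4   0.57  1.68 -0.23  1.14  0.23]
shift [-0.0063  0.0793 -0.1298] turn/2 [0.0001 0.0014 0.0004] 
 [[0.978, 0.209, -0.003], [0.209, -0.978, -0.001], [-0.003, 0.0, -1.0]]
```

View pics/p2.png

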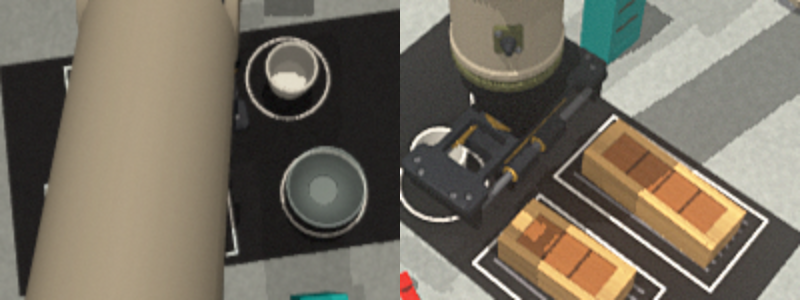

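Both are down. Raising and moving the arm aside (−y) for a clear final look.

```bash
python3 -m crank '[{"x":0,"y":0,"z":-0.035,"ax":0,"ay":0,"az":0,"claw":1},{"x":0,"y":0,"z":-0.07,"ax":0,"ay":0,"az":0,"claw":1},{"x":0,"y":0.02,"z":-0.1,"ax":0,"ay":0,"az":0,"claw":1},{"x":0,"y":0.05,"z":-0.12,"ax":0,"ay":0,"az":0,"claw":1},{"x":0,"y":0.085,"z":-0.12,"ax":0,"ay":0,"az":0,"claw":1}]'; python3 -m crank '[{"x":-0.01,"y":0.035,"z":0,"ax":0,"ay":0,"az":0,"claw":1},{"x":-0.02,"y":0.07,"z":0,"ax":0,"ay":0,"az":0,"claw":1},{"x":-0.03,"y":0.105,"z":0,"ax":0,"ay":0,"az":0,"claw":1},{"x":-0.04,"y":0.14,"z":0,"ax":0,"ay":0,"az":0,"claw":1},{"x":-0.05,"y":0.17,"z":0,"ax":0,"ay":0,"az":0,"claw":1}]';  python3 -m crank '[{"x":-0.01,"y":0.035,"z":0,"ax":0,"ay":0,"az":0,"claw":1},{"x":-0.02,"y":0.07,"z":0,"ax":0,"ay":0,"az":0,"claw":1},{"x":-0.02,"y":0.08,"z":0,"ax":0,"ay":0,"az":0,"claw":1},{"x":-0.02,"y":0.08,"z":0,"ax":0,"ay":0,"az":0,"claw":1},{"x":-0.02,"y":0.08,"z":0,"ax":0,"ay":0,"az":0,"claw":1}]'
python3 - <<'E'
from h import *
for n in("top","scene"):
    c=camera(n);globals()[n]=c["color"]
    m=cv2.inRange(cv2.cvtColor(c["color"],cv2.COLOR_BGR2HSV),(4,90,60),(25,255,255))
    if n=="top":
      m=cv2.morphologyEx(m,cv2.MORPH_CLOSE,np.ones((3,3)))
      for q in cv2.findContours(m,cv2.RETR_EXTERNAL,cv2.CHAIN_APPROX_NONE)[0]:
        if cv2.contourArea(q)>500:
            b=np.array([onz(c,*map(float,p),.048)[:2] for p in cv2.boxPoints(cv2.minAreaRect(q))]);print(b.round(3).tolist())
            for nm,o in(("L",(.4445,.1145)),("S",(.5825,.121))):
                d=b-o;print(nm,"across",(d@[.9857,.1685]).round(3),"along",(d@[-.1685,.9857]).round(3))
cv2.imwrite("pics/fin.png",np.hstack([cv2.resize(top[140:320,150:390],(400,300)),cv2.resize(scene[100:380,140:440],(400,373))[:300]]))
E
```

```text
time: 5.92
ee_pos: [0.6203, -0.034, 0.2471]
eef_rot: [0.994, 0.106, 0.004, -0.0]
ft_force: [1.6, 0.3, 0.3]
width: 0.0007
time: 6.33
ee_pos: [0.604, -0.2141, 0.242]
eef_rot: [0.995, 0.104, 0.0, 0.0]
ft_force: [0.4, -0.1, 0.1]
width: 0.0005
time: 6.75
ee_pos: [0.6015, -0.2943, 0.2416]
eef_rot: [0.995, 0.104, -0.0, 0.0]
ft_force: [0.1, 1.4, 0.1]
width: 0.0005
[[0.469, 0.208], [0.491, 0.035], [0.427, 0.026], [0.406, 0.197]]
L across [ 0.039  0.032 -0.032 -0.025] along [ 0.088 -0.087 -0.084  0.088]
S across [-0.098 -0.105 -0.169 -0.162] along [ 0.105 -0.07  -0.068  0.104]
[[0.599, 0.187], [0.627, 0.057], [0.558, 0.042], [0.531, 0.171]]
L across [0.164 0.17  0.1   0.095] along [ 0.046 -0.087 -0.09   0.041]
S across [ 0.027  0.033 -0.037 -0.043] along [ 0.063 -0.07  -0.073  0.058]
[[0.748, 0.667], [0.859, 0.683], [0.859, 0.533], [0.748, 0.52]]
L across [0.392 0.504 0.479 0.367] along [0.494 0.491 0.343 0.349]
S across [0.255 0.367 0.342 0.23 ] along [0.51  0.508 0.36  0.366]
```

View pics/fin.png

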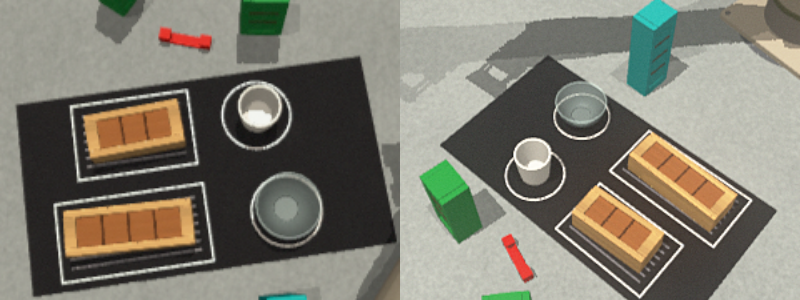

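Both molds lie flat within their lines: long ±39 of 55 mm across and ±88 of 105 along; short ±43 of 55 and ±73 of 85. The bowl, cup and clip are where they were.

```bash
python3 -c "from bench import close_job;print(close_job())"
```

```text
the job is handed in; nothing more can be done
None
```

I pushed both molds over with the shut fingers, the long one first. Each push was square to the broad face and near the top, and stopped once the mold was past its balance point, so it fell by itself. I did not touch either mold again, and handed the job in at about 7 s.

In the last pictures both molds lie flat on a broad face inside their own bays:

| Mold | Largest offset across bay (limit 55 mm) | Largest offset along bay (limit 105 mm long, 85 mm short) |
|---|---|---|
| Long | 39 mm | 88 mm |
| Short | 43 mm | 73 mm |

- **Other things:** The bowl, cup, clip and look-alikes appear unmoved in the pictures; I did not measure them again.
- **Forces:** The readings after each move were all under about 2 N. Peaks within a move were not recorded.
- **Failures:** The only one was the first move command, refused because it left out required keys; nothing had moved.

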